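# Clamp the rail in the drilling jig with the slip-clutch knob

### The job

Slide the pale wooden rail along the jig's deck, between the two aluminium guides, until you feel its end press squarely against the dark steel stop, gently, without banging or forcing it. Then turn the ribbed red cap clockwise (seen from above), in several grasps, until the rubber pad grips the rail and the cap's slip clutch clicks: one or two clicks, not more. Let the clutch set the pressure, let go with the rail clamped home, and leave the other things on the bench alone.

Things in the scene. Friction and masses are not known exactly. Their poses are not given: they have to be found in the camera images.
- jig: Clamping jig, fixed on the bench; place and yaw vary. Origin on the bench under the deck; x runs along the deck from its open front end to the stop. Grey deck x -200..130, y -70..70, top z 18 mm. Two aluminium guides x 20..70, inner faces y -27 and 27, tops z 30 mm (2 mm play each side of the rail), flared mouths from x -8, there about 76 mm wide.
- stop: Dark steel stop block across the deck's end, rigid, part of the jig and in its frame: front face at jig x = 70 mm, 54 mm wide, z 18..48 mm. A push of about 6 N seats the rail; 25 N is too much.
- stop_face (a point): Middle of the stop's front face (jig x = 70, y = 0, z = 35.5 mm); axes as the jig.
- rail: Pale wooden rail, loose, 160 (x) x 50 (y) x 35 (z) mm, about 0.2 kg, lying on the deck in front of the guides. Origin at the centre of its underside, x along its length towards the stop. It has a small dark spot on top, 25 mm from its near end. Its near end is free to be gripped across the 50 mm width from above, or pushed.
- rail_end (a point): Middle of the rail's far end face, 80 mm ahead of its origin and 17.5 mm above its underside; this face must meet the stop.
- clamp_axis (a point): Fixed point of the jig where the clamp's upright axis leaves the overarm (jig x 30, y 0, z 107 mm). Blue post x 97..125 mm behind the stop, blue overarm x 15..125, 44 mm wide, z 85..107 mm. Above it on the axis: a bare metal collar with a black line (32 mm dia, z 110..128 mm), then the red cap.
- quill: Steel plunger (16 mm dia) on the clamp axis below the overarm, with a round black rubber pad (28 mm dia, 8 mm thick) on a stem under it. Origin at the centre of the steel plunger's foot. The pad's lower face is 11 to 16 mm below that: its stem is set differently each time and is not measured. The plunger does not turn; it goes down 4 mm for each rad that cap and collar turn clockwise together.
- cap_grip (a point): On the axis of the ribbed red cap (upright cylinder 39 mm dia, z 131..163 mm above the bench); this point at z 149 mm, its x axis along the white line on top. The cap turns but stays at this height. Free turning takes about 0.08 N m; cap and collar turn together for 1.5 to 4.5 rad until the pad is tight. A grip of 20 N across the cap holds it well.
- clutch (a joint): Turn of the red cap against the collar, rad: 0 at the start, grows as the cap slips clockwise. Under 0.1 until the pad is tight; then the clutch slips at about 0.14 N m in clicks of 0.52 rad (12 a turn), each a rise and drop of torque, while the collar's black line stands still. The pad then presses with about 15 N and stays so when let go: the screw does not run back.
- glue: Bystander: yellow glue bottle, 60 mm dia, 160 mm tall. Origin at its foot.
- hammer: Bystander: hammer lying on the bench.
- offcut: Bystander: brown wood offcut 90 x 60 x 30 mm.
- mug: Bystander: blue mug, 76 mm dia, 90 mm tall.
Mind the look-alikes: they are no part of the job. Leave any turquoise look-alike of the rail alone.

How it is judged (in metres and radians):
On the way, in this order (a step that is already met when the one before it is completed fails the run):
1. the rail's end is felt against the stop (a press of over 2 N, squarely) before it is clamped (x of rail_end in the frame of stop_face above -0.0025 m and angle between the x axis of rail and the x axis of jig, either way round below 0.06 rad and contact force between quill and rail below 1 N and contact force between rail and stop above 2 N), for 0.02 s.
2. the pad presses the rail and the clutch has clicked at least once (value of joint clutch above 0.3 rad and contact force between quill and rail above 6 N), for 0.1 s.
At the end, for the whole second after the job is handed in: The rail is home (its far end within 3 mm of the stop, within 0.06 rad of square), pressed by the pad with more than 5 N, the clutch has clicked (joint at least 0.3 and at most 1.5 rad), everything is released and at rest (x of rail_end in the frame of stop_face above -0.003 m and angle between the x axis of rail and the x axis of jig, either way round below 0.06 rad and contact force between quill and rail above 5 N and value of joint clutch above 0.3 rad and linear speed of rail below 0.01 m/s); the robot touches nothing.
It fails at once if the rail banged or forced against the stop (over 25 N) (contact force between rail and stop above 25 N).
It fails at once if the rail overtightened by going round the clutch (pad over 32 N) (contact force between quill and rail above 32 N).
It fails at once if the clutch ground on (slip over 1.5 rad: a third click) (value of joint clutch above 1.5 rad).
It fails at once if a bystander moved by over 30 mm (distance of any of glue, hammer, offcut, mug from where it was at the start of the episode above 0.03 m).
It also fails if it takes over 72 s, if anything falls off the work surface, if the arm or the gripper's body presses on something with over 40 N, if the wrist force passes 120 N, or if a joint passes its speed limit or range.

### The arm

A 6-joint arm with a two-finger parallel gripper is mounted at the origin on the work surface. World frame = base frame: x ahead of the robot, y to its left, z up, the work surface at z = 0. Lengths are in mm, angles in rad, forces in N, time in s.
With the tool pointing down it reaches from about 250 to 775 mm from the base axis. Payload 8.9 kg.
Tool frame: the origin (TCP) lies midway between the tips of the shut fingers; the grasp point (between the pads) lies 19 mm behind it (env.grasp_offset is the distance from the TCP to the grasp point, in mm); z points along the fingers, y is the direction in which the jaws open and shut (so a half turn about z gives the same grasp; the last joint's range is limited). The gripper opens to 85 mm and grips with 20 to 120 N. Pads are 22 mm wide; open, the fingers measure 114 mm over their backs; the gripper's body (76 mm by 85 mm) begins 54 mm behind the grasp point. The pads swing forward as they close: fully open they stand 13 mm farther back than shut.
Start: joints at [0.978, 0.291, -0.153, 1.127, 0, 1.431], TCP at [230.146, 471.865, 231.305] pointing down, gripper open.
Joint ranges: [-2.52, 2.52], [-0.91, 1.74], [-1.3, 1.37], [-1.96, 2.02], [-1.52, 1.47], [-3.14, 3.14]. Speed limits (rad/s): [2.22, 2.22, 2.79, 3.14, 3.14, 3.14].

### API

Orientations are given as a unit quaternion [w, x, y, z].
In Python, from rig import env gives the robot as it stands. The module is installed in compiled form; this text tells all that it offers.
- The arm moves only by the tool send_rows, never from a script. Its argument "plan" is a list of rows, each a list of 5 numbers: the opening, from 0 (shut) to 1 (fully open), then the shift along the tool's x, y, z in units of 30 mm (1.0 is 30 mm), then the turn about the tool's z in units of 10 degrees (1.0 is 10 degrees). A call has exactly 10 rows; each row shifts and turns the pose as measured when the row begins, along the tool's axes as they then stand; what a row does not reach is not made up. A row lasts 1/8 s, in which the tool goes at most 62.5 mm and 10.7 degrees, less where a joint would pass 70% of its speed; a pose out of reach is approached as far as the arm can. A call is refused whole if a number of a shift passes 1 or a number of a turn 1, either way. A call with a gripper value outside its range is refused whole. The fingers move at their own pace and stop on an object; "grip_force" is the grip in N (left out, the last holds). Time passes only in rows, so rows that do not move let the fingers close, or fill a call up. It gives the time, the measured TCP pose, the force and the opening at its end, in the units of the state.
- env.sense(): the state, without advancing time (a new reading comes with each control period).
- env.read_camera(name): name is "scene" or "top" or "wrist"; returns the picture (384x512x3 uint8, red, green, blue); there is no depth.
- env.camera_info(name): a dict with "K" (3x3 intrinsics, pixels), "k1" (the pictures are not rectified: a ray, as slopes to the right and down, at radius r is drawn at 1 + k1 r^2 times it, then the intrinsics apply), "xyz" and "rotation" of the camera in the world. Camera axes: x right, y down, z forward; pixel columns grow to the right and rows downward; lengths in mm; the calibration is good to about 2 mm. A picture is of the moment at which its call begins: read the wrist's pose just before it. camera_info takes no time and is no camera call; for the wrist camera it gives the pose at the moment of the call.
- env.job_done(): hands the job in, once; it reports no verdict.
The state is a dict: "time_s": time; "joint_pos": joint angles; "qd": joint speeds; "tau": joint torques, N m; "ee_pos": TCP position; "tool_rot": TCP orientation; "ft_force": force on the tool from outside, world axes, zero at the start; "wrist_torque": the same for the moment, N m; "finger_gap": opening from 0.0 (shut) to 1.0 (fully open).
Only numpy, scipy, OpenCV 4.12 (cv2) and the standard library are available. Lean on these libraries where they do the work, as an engineer would, in place of code of your own. Each camera call takes 0.05 s, during which the arm holds its last target.

## Working session

There is one attempt and no reset: what is moved stays moved. The work goes in short steps, Python scripts to look and compute and a tool call to move; the robot and the scene stay as the last step left them, time stands still between calls to the robot, and variables do not carry over. Pictures are saved under pics/ and viewed, and the job is handed in when it is done.

Besides the shell and the picture viewer there is one more tool, called after "Request:" as a command line: name --pt "numbers of a row" for each row, then --argument value for the rest. send_rows: Moves the arm, as the interface text tells. Its arguments: {"type":"object","properties":{"plan":{"type":"array","items":{"type":"array","items":{"type":"number"}}},"grip_force":{"type":"number"}},"required":["plan"]}

```bash
mkdir -p pics; cat > h.py <<'E'
import numpy as np, cv2
from rig import env
def snap(n,f):
    ci=env.camera_info(n); im=env.read_camera(n); cv2.imwrite(f'pics/{f}.png',im[:,:,::-1]); np.save(f'pics/{f}.npy',im); import pickle; pickle.dump(ci,open(f'pics/{f}.pkl','wb')); return im,ci
def load(f):
    import pickle; return np.load(f'pics/{f}.npy'),pickle.load(open(f'pics/{f}.pkl','rb'))
def ray(ci,u,v):
    K=np.array(ci['K']); d=np.array([(u-K[0,2])/K[0,0],(v-K[1,2])/K[1,1]]); s=d.copy()
    for _ in range(30): s=d/(1+ci['k1']*(s@s))
    return np.array(ci['xyz'],float),np.array(ci['rotation'])@np.array([s[0],s[1],1.])
def onz(ci,u,v,z):
    o,d=ray(ci,u,v); return o+d*(z-o[2])/d[2]
def proj(ci,p):
    R=np.array(ci['rotation']);c=R.T@(np.asarray(p,float)-ci['xyz']); s=c[:2]/c[2]; s=s*(1+ci['k1']*(s@s)); K=np.array(ci['K']); return np.array([K[0,0]*s[0]+K[0,2],K[1,1]*s[1]+K[1,2]])
E
python3 - <<'E'
from h import *
for n in ('top','scene','wrist'):
    im,ci=snap(n,n+'0'); print(n,ci)
print(env.sense(),env.grasp_offset)
E
```

```text
top {'K': array([[347.79994497,   0.        , 250.1554693 ],
       [  0.        , 347.79994497, 184.37944914],
       [  0.        ,   0.        ,   1.        ]]), 'k1': -0.041431164747706084, 'xyz': array([ 460.41922621,   -5.86949922, 1001.98438612]), 'rotation': array([ 0.03452077, -0.70589533,  0.70704024, -0.02478316])}
scene {'K': array([[389.17513537,   0.        , 256.21961743],
       [  0.        , 389.17513537, 186.94760595],
       [  0.        ,   0.        ,   1.        ]]), 'k1': -0.024796518278993835, 'xyz': array([1258.75227686,  529.53473312,  801.80067909]), 'rotation': array([-0.19870445,  0.41115308,  0.79659809, -0.39610753])}
wrist {'K': array([[266.78175969,   0.        , 255.58591601],
       [  0.        , 266.78175969, 192.20932103],
       [  0.        ,   0.        ,   1.        ]]), 'k1': -0.06363176480124326, 'xyz': array([156.56441552, 506.94409815, 373.44864607]), 'rotation': array([0.1356864 , 0.83716515, 0.52309541, 0.08434987])}
{'time_s': 0.15, 'joint_pos': array([ 9.77672905e-01,  2.91071912e-01, -1.53951591e-01,  1.12673496e+00,
       -7.11340167e-06,  1.43150097e+00]), 'qd': array([ 1.73436613e-04, -1.61804078e-03,  2.34080076e-03, -2.70429144e-05,
       -9.56677476e-04, -1.24591767e-04]), 'tau': array([ 5.38200311e-04, -5.37370276e+01,  3.31520391e+01,  1.14462135e-02,
       -1.83008310e-04, -3.54927629e-06]), 'ee_pos': array([229.96675246, 471.57014365, 230.90578054]), 'tool_rot': array([-1.68939038e-04,  2.24971711e-01,  9.74365177e-01, -4.50441763e-04]), 'ft_force': array([0.61120591, 0.12005409, 0.25230693]), 'wrist_torque': array([-0.04170867, -0.02174566,  0.00813765]), 'finger_gap': 0.9968109079171054} 18.700000000000003
```

Rotation is a quaternion; I'll convert.

```bash
cat >> h.py <<'E'
def Rq(q):
    from scipy.spatial.transform import Rotation as R
    q=np.array(q); return R.from_quat([q[1],q[2],q[3],q[0]]).as_matrix() if q.shape==(4,) else q
_s=snap
def fix(ci): ci['rotation']=Rq(ci['rotation']); return ci
_l=load
def snap(n,f): im,ci=_s(n,f); return im,fix(ci)
def load(f): im,ci=_l(f); return im,fix(ci)
E
python3 - <<'E'
from h import *
a=cv2.imread('pics/top0.png'); cv2.imwrite('pics/top0b.png',cv2.resize(a,(800,600),interpolation=cv2.INTER_CUBIC))
E
```

```text
(no output)
```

View pics/top0.png

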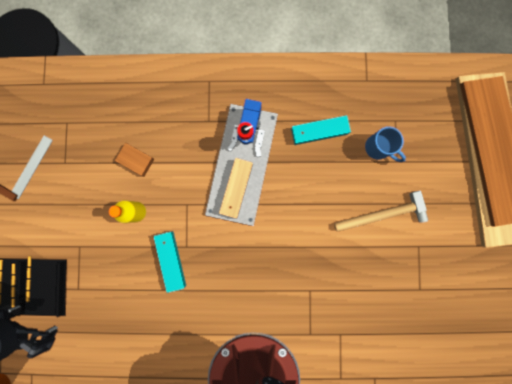

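View pics/scene0.png

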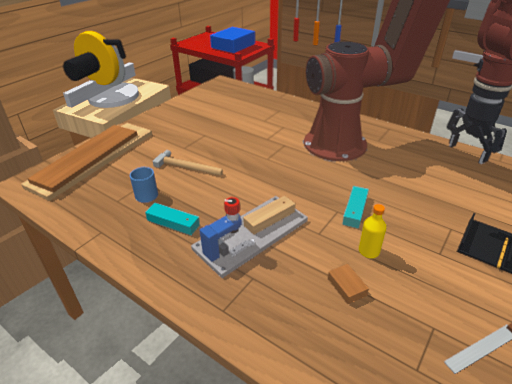

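The top view shows the jig at (243,163) with its open end at (230,215) and its blue overarm and red cap at (246,130). The pale rail is at (236,188). The turquoise blocks at (320,130) and (168,262) are the look-alikes; the pale one on the deck with a dark spot fits the description. I'll measure and confirm with an enlarged crop.

```bash
python3 - <<'E'
from h import *
im,ci=load('top0')
hsv=cv2.cvtColor(im,cv2.COLOR_RGB2HSV)
crop=im[90:235,195:290]; cv2.imwrite('pics/c0.png',cv2.resize(crop[:,:,::-1],None,fx=4,fy=4,interpolation=cv2.INTER_CUBIC))
for p in [(236,188),(238,170),(262,160),(215,205),(225,215),(233,208),(246,130),(252,108),(200,200)]: print(p,im[p[1],p[0]],hsv[p[1],p[0]])
win=np.zeros(im.shape[:2],np.uint8); win[90:235,195:290]=1
H,S,V=cv2.split(hsv)
def big(m):
    c,_=cv2.findContours((m&(win>0)).astype(np.uint8),cv2.RETR_EXTERNAL,cv2.CHAIN_APPROX_NONE); return max(c,key=cv2.contourArea)
grey=(S<45)&(V>90)
cd=big(cv2.morphologyEx(grey.astype(np.uint8),cv2.MORPH_CLOSE,np.ones((5,5)))>0); 
r=cv2.minAreaRect(cd); print('deck',r)
for p in cv2.boxPoints(r): print(p,onz(ci,*p,18)[:2].round(1))
red=((H<8)|(H>172))&(S>150)&(V>90); c=big(red); (u,v),rad=cv2.minEnclosingCircle(c); print('cap',u,v,rad,onz(ci,u,v,163))
blue=(H>100)&(H<125)&(S>120); c=big(blue); r=cv2.minAreaRect(c); print('blue',r)
for p in cv2.boxPoints(r): print(p,onz(ci,*p,107)[:2].round(1))
E
```

```text
(236, 188) [241 207 134] [ 20 113 241]
(238, 170) [243 213 139] [ 21 109 243]
(262, 160) [198 197 193] [ 24   6 198]
(215, 205) [140 139 135] [ 24   9 140]
(225, 215) [188 162 125] [ 18  85 188]
(233, 208) [237 201 129] [ 20 116 237]
(246, 130) [112 112 111] [ 30   2 112]
(252, 108) [ 43 109 198] [107 200 198]
(200, 200) [203 140  80] [ 15 155 203]
deck ((241.19647216796875, 164.13555908203125), (49.0225830078125, 114.35648345947266), 12.804265975952148)
[204.6228  214.45972] [458.1 136.5]
[229.96661 102.94696] [780.8  66.1]
[277.77014 113.8114 ] [747.8 -72.4]
[252.42633 225.32416] [427.6   1.4]
cap 244.5 130.5 8.276573181152344 [663.81100039  19.41157013 163.        ]
blue ((250.21949768066406, 114.97560119628906), (16.762331008911133, 29.75313377380371), 12.094757080078125)
[238.90729 127.76585] [684.8  35.8]
[245.14145   98.673164] [763.2  19.5]
[261.5317   102.185356] [753.4 -23.8]
[255.29755 131.27805] [675.2  -7.2]
```

View pics/c0.png

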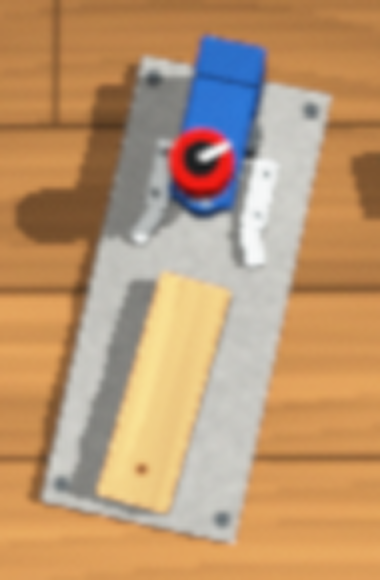

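The crop confirms it: this is the pale rail with the dark spot at its near end. The jig yaw is about -0.22. Next I'll measure the rail.

```bash
python3 - <<'E'
from h import *
im,ci=load('top0')
hsv=cv2.cvtColor(im,cv2.COLOR_RGB2HSV).astype(int)
H,S,V=[hsv[:,:,i] for i in range(3)]
m=((H>16)&(H<25)&(S>85)&(S<140)&(V>215)).astype(np.uint8); w=np.zeros_like(m); w[150:225,212:258]=1; m&=w
m=cv2.morphologyEx(m,cv2.MORPH_CLOSE,np.ones((3,3)))
c=max(cv2.findContours(m,cv2.RETR_EXTERNAL,cv2.CHAIN_APPROX_NONE)[0],key=cv2.contourArea)
r=cv2.minAreaRect(c);print(r)
P=[onz(ci,*p,53)[:2] for p in cv2.boxPoints(r)]
for a in P: print(a.round(1))
C=np.mean(P,0); print('centre',C)
E3=sorted(P,key=lambda p:p[0]); d=(E3[2]+E3[3]-E3[0]-E3[1])/2; print('len',np.hypot(*d),'yaw',np.arctan2(d[1],d[0]))
sp=onz(ci,195+140/4,90+467/4,53); print('spot',sp)
O=np.array([637.8,25.3]);t=-0.22;R=np.array([[np.cos(t),-np.sin(t)],[np.sin(t),np.cos(t)]])
print('rail in jig',R.T@(C-O),'spot',R.T@(sp[:2]-O))
s=env.sense(); print('tool yaw',Rq(s['tool_rot']))
E
```

```text
((235.69358825683594, 187.76478576660156), (17.760000228881836, 57.47999954223633), 16.260204315185547)
[462.5  91.8]
[614.2  48.3]
[600.2   1.3]
[449.   45.3]
centre [531.49572045  46.67986853]
len 157.65064866035857 yaw -0.28120975293766715
spot [479.14365049  62.19700656  53.        ]
rail in jig [-108.40779592   -2.3341837 ] spot [-162.88434664    1.38417924]
tool yaw [[-8.98775401e-01  4.38409050e-01 -5.31889939e-04]
 [ 4.38409354e-01  8.98775053e-01 -8.01776527e-04]
 [ 1.26543322e-04 -9.53802545e-04 -9.99999537e-01]]
```

Request:
send_rows --pt "1 -1 -0.63 0 0" --pt "1 -1 -0.63 0 0" --pt "1 -1 -0.63 0 0" --pt "1 -1 -0.63 0 0" --pt "1 -1 -0.63 0 0" --pt "1 -1 -0.63 0 0" --pt "1 -1 -0.63 0 0" --pt "1 -1 -0.63 0 0" --pt "1 -1 -0.63 0 0" --pt "1 -1 -0.63 0 0" --grip_force 20

```text
time_s: 1.4
ee_pos: [420.5, 162.1, 229.3]
tool_rot: [-0.001, 0.223, 0.975, -0.001]
ft_force: [-0.6, 0.8, 0.2]
finger_gap: 1.002
```

Request:
send_rows --pt "1 -0.8 -0.54 0.3 0" --pt "1 -0.8 -0.54 0.3 0" --pt "1 -0.8 -0.54 0.3 0" --pt "1 -0.8 -0.54 0.3 0" --pt "1 0 0 0 -0.97" --pt "1 0 0 0 0" --pt "1 0 0 0 0" --pt "1 0 0 0 0" --pt "1 0 0 0 0" --pt "1 0 0 0 0"

```text
time_s: 2.65
ee_pos: [480.5, 56.9, 191.4]
tool_rot: [-0.002, 0.143, 0.99, -0.001]
ft_force: [-0.3, -0.7, 0.7]
finger_gap: 0.995
```

```bash
python3 - <<'E'
from h import *
im,ci=snap('wrist','w1'); s=env.sense(); R=Rq(s['tool_rot']); print(s['ee_pos'],np.arctan2(R[1,0],R[0,0]),s['joint_pos'],ci['xyz'])
E
```

```text
[480.53145709  56.85747552 191.37263816] 2.854348074050895 [-0.03196229  0.24443806 -0.32588901  1.00430893 -0.00220769  0.25528162] [402.72863273  79.88719982 334.26077597]
```

View pics/w1.png

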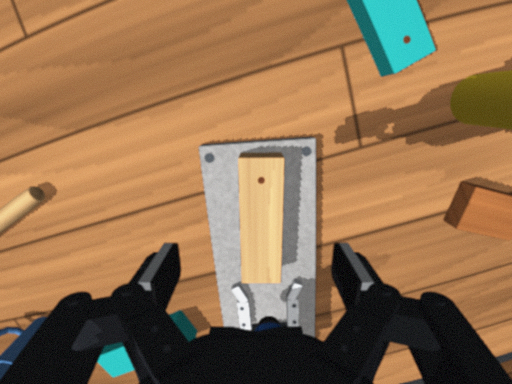

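The wrist view shows the rail at (262,218) with its spot at (261,180), the deck's open edge from (203,146) to (316,137), and the flared guides at (241,305) and (294,305). I'll fit these edges.

```bash
python3 - <<'E'
from h import *
im,ci=load('w1')
hsv=cv2.cvtColor(im,cv2.COLOR_RGB2HSV).astype(int); H,S,V=[hsv[:,:,i] for i in range(3)]
# rail
m=((H>15)&(H<26)&(S>60)&(S<140)&(V>195)).astype(np.uint8); w=np.zeros_like(m); w[145:290,230:295]=1; m&=w
m=cv2.morphologyEx(m,cv2.MORPH_OPEN,np.ones((3,3)))
c=max(cv2.findContours(m,cv2.RETR_EXTERNAL,cv2.CHAIN_APPROX_NONE)[0],key=cv2.contourArea)
L=[];Rr=[]
for v in range(170,276,3):
    u=np.flatnonzero(m[v]); L.append(onz(ci,u[0]-.5,v,53)[:2]); Rr.append(onz(ci,u[-1]+.5,v,53)[:2])
def fit(P):
    vx,vy,x,y=cv2.fitLine(np.array(P,np.float32),cv2.DIST_HUBER,0,.01,.01).ravel(); 
    if vx<0: vx,vy=-vx,-vy
    return np.array([x,y]),np.arctan2(vy,vx)
l=fit(L);r=fit(Rr); print('rail L',l,'R',r)
v=[np.flatnonzero(m[:,u]) for u in range(248,278,4)]
print('top/bot rows',[(a[0],a[-1]) for a in v])
for u,a in zip(range(248,278,4),v): pass
print('near',onz(ci,262,min(v[3])-.5,53),'far',onz(ci,262,max(v[3])+.5,53),'spot',onz(ci,261.5,180.5,53))
# deck
g=((S<40)&(V>80)).astype(np.uint8)
Dl=[];Dr=[]
for v in range(160,320,4):
    u=np.flatnonzero(g[v,190:335])+190
    if len(u): Dl.append(onz(ci,u[0]-.5,v,18)[:2]); Dr.append(onz(ci,u[-1]+.5,v,18)[:2])
dl=fit(Dl);dr=fit(Dr);print('deck',dl,dr)
Dn=[]
for u in range(210,312,4):
    a=np.flatnonzero(g[120:170,u]); 
    if len(a): Dn.append(onz(ci,u,120+a[0]-.5,18)[:2])
dn=fit(Dn);print('near edge',dn, dn[1]-np.pi/2 if dn[1]>0 else dn[1]+np.pi/2)
t=(dl[1]+dr[1])/2; R=np.array([[np.cos(t),-np.sin(t)],[np.sin(t),np.cos(t)]])
print('jig yaw',t,'width',(R.T@(dl[0]-dr[0]))[1]); 
yc=((R.T@dl[0])[1]+(R.T@dr[0])[1])/2; x0=(R.T@np.mean(Dn,0))[0]+200
print('jig origin',R@[x0,yc]); tr=(l[1]+r[1])/2; print('rail yaw',tr); O=R@[x0,yc]
for nme,p in [('near',onz(ci,262,min(v) if 0 else 153.5,53)[:2]),('spot',onz(ci,261.5,180.5,53)[:2]),('L',l[0]),('R',r[0])]: print(nme,R.T@(p-O))
big=cv2.resize(im[130:340,190:330,::-1],None,fx=4,fy=4)[:600*1+240]; cv2.imwrite('pics/c1.png',cv2.resize(im[130:335,190:330,::-1],None,fx=2.9,fy=2.9,interpolation=cv2.INTER_CUBIC))
for uv in [(233,287),(248,329),(288,329),(302,284)]: print(uv, R.T@(onz(ci,*uv,30)[:2]-O))
E
```

```text
rail L (array([526.1889  ,  23.237255], dtype=float32), np.float32(-0.28458694)) R (array([525.83105,  74.36377], dtype=float32), np.float32(-0.28143147))
top/bot rows [(np.int64(159), np.int64(282)), (np.int64(158), np.int64(282)), (np.int64(158), np.int64(282)), (np.int64(158), np.int64(282)), (np.int64(158), np.int64(282)), (np.int64(158), np.int64(282)), (np.int64(158), np.int64(282)), (np.int64(158), np.int64(282))]
near [455.86669817  70.47772929  53.        ] far [608.35738197  26.69804195  53.        ] spot [480.16262202  62.91772515  53.        ]
deck (array([545.6117  , -25.350119], dtype=float32), np.float32(-0.21753123)) (array([573.7733 , 110.33876], dtype=float32), np.float32(-0.21846753))
near edge (array([442.17755,  72.62423], dtype=float32), np.float32(1.3541387)) -0.21665764
jig yaw -0.21799938 width -138.5681
jig origin [636.5786222   25.46253386]
rail yaw -0.2830092
near [-190.45499343    5.13333043]
spot [-160.81464571    2.73955323]
L [-107.29574593  -26.04734548]
R [-118.70260417   23.79171565]
(233, 287) [ -5.64701131 -45.69822951]
(248, 329) [ 70.93440236 -31.14641994]
(288, 329) [75.10855326 27.75169164]
(302, 284) [-4.02769294 48.93603365]
```

View pics/c1.png

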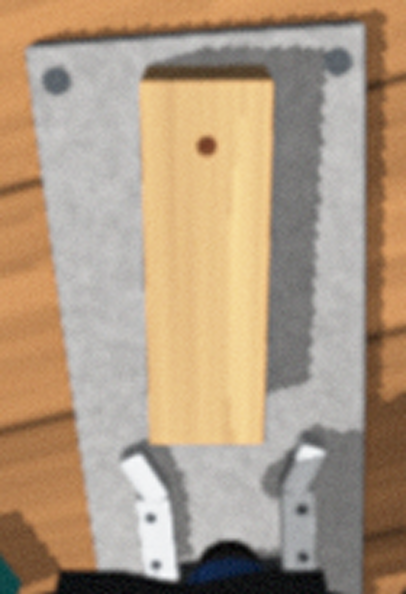

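Jig yaw is -0.218 with its origin at (636.6, 25.5), and the two views agree to about 1 mm. The rail yaw is -0.283, with its spot at (480, 63). I'll grip across the spot.

Request:
send_rows --pt "1 0.07 0.19 1 0" --pt "1 0 0 1 0" --pt "1 0 0 1 0" --pt "1 0 0 1 0" --pt "1 0 0 1 0" --pt "1 0 0 0.3 0" --pt "1 0 0 0 0" --pt "1 0 0 0 0" --pt "1 0 0 0 0" --pt "1 0 0 0 0"

```text
time_s: 3.95
ee_pos: [483.6, 63.1, 32.1]
tool_rot: [0.002, 0.144, 0.99, -0.001]
ft_force: [-0.7, -0.5, 0.1]
finger_gap: 0.999
```

Request:
send_rows --pt "1 0.1 -0.03 0.27 0" --pt "1 0 0 0 0" --pt "0.4 0 0 0 0" --pt "0.4 0 0 0 0" --pt "0.4 0 0 0 0" --pt "0.4 0 0 0 0" --pt "0.4 0 0 0 0" --pt "0.4 0 0 0 0" --pt "0.4 0 0 0 0" --pt "0.4 0 0 0 0" --grip_force 20

```text
time_s: 5.2
ee_pos: [480.5, 63.1, 23.8]
tool_rot: [0.003, 0.144, 0.99, -0.001]
ft_force: [-0.2, 0.4, -0.1]
finger_gap: 0.577
```

```bash
cat > st.py <<'E'
from h import *
s=env.sense(); R=Rq(s['tool_rot']); print('t',s['time_s'],'p',s['ee_pos'].round(2),'hd',round(np.arctan2(R[1,0],R[0,0]),4),'tilt',R[:2,2].round(4),'F',s['ft_force'].round(2),'M',s['wrist_torque'].round(3),'gap',round(s['finger_gap'],3),'j6',round(s['joint_pos'][5],3))
t=-0.218; O=np.array([636.6,25.5]); J=np.array([[np.cos(t),-np.sin(t)],[np.sin(t),np.cos(t)]])
print('jig xy',(J.T@(s['ee_pos'][:2]-O)).round(2),'hd-jig',round(np.arctan2(R[1,0],R[0,0])-np.pi-t,4),'F jig',(J.T@s['ft_force'][:2]).round(2))
E
python3 st.py
```

```text
t 5.2 p [480.47  63.11  23.78] hd 2.8533 tilt [ 0.005  -0.0022] F [-0.22  0.37 -0.08] M [-0.018  0.036 -0.062] gap 0.577 j6 0.269
jig xy [-160.57    2.95] hd-jig -0.0703 F jig [-0.3   0.31]
```

Request:
send_rows --pt "0.4 0 -0.1 0 -0.4" --pt "0.4 0 0 0 0" --pt "0.4 -0.3 0 0 0" --pt "0.4 -0.5 0 0 0" --pt "0.4 -0.5 0 0 0" --pt "0.4 -0.5 0 0 0" --pt "0.4 -0.5 0 0 0" --pt "0.4 -0.3 0 0 0" --pt "0.4 0 0 0 0" --pt "0.4 0 0 0 0"

```text
time_s: 6.45
ee_pos: [553.7, 44.2, 23.8]
tool_rot: [-0.002, 0.113, 0.994, -0.0]
ft_force: [-2.4, 1.1, 2.9]
finger_gap: 0.582
```

```bash
python3 st.py
```

```text
t 6.45 p [553.71  44.15  23.76] hd 2.9152 tilt [-0.0038 -0.0002] F [-2.41  1.12  2.86] M [0.029 0.261 0.034] gap 0.582 j6 0.175
jig xy [-84.96   0.28] hd-jig -0.0084 F jig [-2.59  0.57]
```

Request:
send_rows --pt "0.4 -0.15 0 0 -0.04" --pt "0.4 -0.15 0 0 0" --pt "0.4 -0.15 0 0 0" --pt "0.4 -0.08 0 0 0" --pt "0.4 -0.06 0 0 0" --pt "0.4 -0.05 0 0 0" --pt "0.4 -0.05 0 0 0" --pt "0.4 0 0 0 0" --pt "0.4 0 0 0 0" --pt "0.4 0 0 0 0"

```text
time_s: 7.7
ee_pos: [566.2, 41.6, 23.7]
tool_rot: [-0.008, 0.11, 0.994, 0.0]
ft_force: [-0.2, -0.1, 2.2]
finger_gap: 0.585
```

```bash
python3 - <<'E'
from h import *
snap('scene','s2'); im,ci=snap('wrist','w2')
a=cv2.imread('pics/s2.png')[180:280,170:330]; cv2.imwrite('pics/s2c.png',cv2.resize(a,None,fx=5,fy=5,interpolation=cv2.INTER_CUBIC))
E
python3 st.py
```

```text
t 7.8 p [566.22  41.55  23.73] hd 2.9216 tilt [-0.0156  0.0021] F [0.2  0.31 0.82] M [ 0.037 -0.014  0.032] gap 0.583 j6 0.164
jig xy [-72.19   0.44] hd-jig -0.002 F jig [0.13 0.35]
```

View pics/s2c.png

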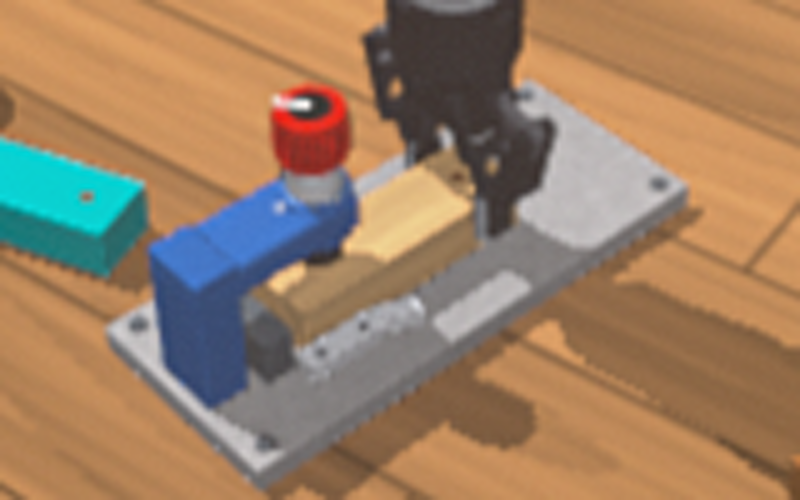

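View pics/w2.png

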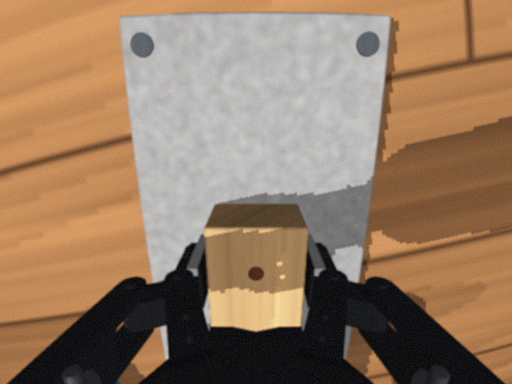

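The scene view shows the rail inside the guides with its end a few mm short of the dark stop, at crop pixel (270,335). I'll creep in now.

Request:
send_rows --pt "0.4 -0.05 -0.01 0 0" --pt "0.4 -0.05 0 0 0" --pt "0.4 -0.05 0 0 0" --pt "0.4 -0.05 0 0 0" --pt "0.4 -0.05 0 0 0" --pt "0.4 -0.05 0 0 0" --pt "0.4 -0.05 0 0 0" --pt "0.4 -0.03 0 0 0" --pt "0.4 -0.03 0 0 0" --pt "0.4 -0.03 0 0 0"

```text
time_s: 9.05
ee_pos: [570.2, 40.6, 23.7]
tool_rot: [-0.016, 0.109, 0.994, 0.001]
ft_force: [-5.1, 0.2, 6.0]
finger_gap: 0.582
```

```bash
python3 st.py
```

```text
t 9.05 p [570.23  40.6   23.66] hd 2.9226 tilt [-0.0317  0.006 ] F [-5.12  0.16  6.05] M [ 0.193  0.754 -0.081] gap 0.582 j6 0.16
jig xy [-68.07   0.38] hd-jig -0.001 F jig [-5.03 -0.95]
```

Request:
send_rows --pt "0.4 0 0.02 -0.03 0" --pt "0.4 -0.1 0 0 0" --pt "0.4 -0.1 0 0 0" --pt "0.4 0 0 0 0" --pt "0.4 0 0 0 0" --pt "0.4 0 0 0 0" --pt "0.4 0 0 0 0" --pt "0.4 0 0 0 0" --pt "0.4 0 0 0 0" --pt "0.4 0 0 0 0"

```text
time_s: 10.3
ee_pos: [574.5, 40.0, 23.7]
tool_rot: [-0.018, 0.109, 0.994, 0.001]
ft_force: [-3.8, -0.1, 2.4]
finger_gap: 0.582
```

```bash
python3 st.py
```

```text
t 10.3 p [574.52  40.04  23.65] hd 2.9227 tilt [-0.0361  0.0065] F [-3.8  -0.13  2.39] M [ 0.036  0.265 -0.038] gap 0.582 j6 0.159
jig xy [-63.76   0.77] hd-jig -0.0009 F jig [-3.69 -0.95]
```

Request:
send_rows --pt "0.4 0 0 -0.02 0" --pt "0.4 0 0 0 0" --pt "0.4 0 0 0 0" --pt "0.4 0 0 0 0" --pt "0.4 0 0 0 0" --pt "0.4 0 0 0 0" --pt "0.4 0 0 0 0" --pt "0.4 -0.07 0 0 0" --pt "0.4 -0.07 0 0 0" --pt "0.4 -0.07 0 0 0"

```text
time_s: 11.55
ee_pos: [574.4, 40.0, 23.6]
tool_rot: [-0.024, 0.109, 0.994, 0.002]
ft_force: [-10.0, 2.1, 9.0]
finger_gap: 0.584
```

```bash
python3 st.py; python3 - <<'E'
from h import *
snap('scene','s3'); 
a=cv2.imread('pics/s3.png')[180:280,170:330]; cv2.imwrite('pics/s3c.png',cv2.resize(a,None,fx=5,fy=5,interpolation=cv2.INTER_CUBIC))
E
python3 st.py
```

```text
t 11.55 p [574.44  39.95  23.56] hd 2.9234 tilt [-0.0476  0.0087] F [-9.99  2.07  8.99] M [ 0.422  1.889 -0.022] gap 0.584 j6 0.157
jig xy [-63.82   0.66] hd-jig -0.0002 F jig [-10.2   -0.14]
t 11.6 p [574.43  39.97  23.55] hd 2.9235 tilt [-0.0478  0.0088] F [-11.28   2.42   9.6 ] M [0.463 1.953 0.022] gap 0.582 j6 0.157
jig xy [-63.82   0.68] hd-jig -0.0001 F jig [-11.54  -0.07]
```

View pics/s3c.png

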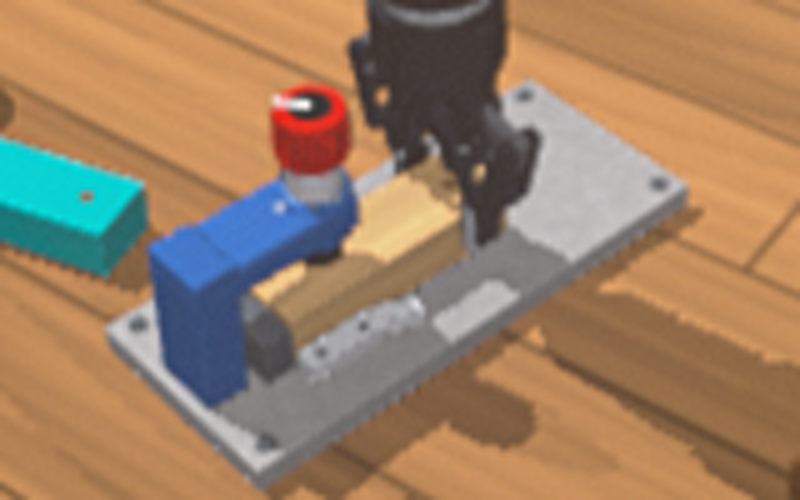

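The wrist force rose to 10–11.5 N with no further motion, and the scene crop shows the rail's end touching the stop at (275,335), square to 0.001 rad. The rail is seated, so I'll release and lift.

Request:
send_rows --pt "0.4 0 0 0 0" --pt "0.9 0 0 0 0" --pt "1 0 0 0 0" --pt "1 0 0 0 0" --pt "1 0 0 -0.5 0" --pt "1 0 0 -1 0" --pt "1 0 0 -1 0" --pt "1 0 0 -1 0" --pt "1 0 0 -1 0" --pt "1 0 0 -1 0"

```text
time_s: 12.85
ee_pos: [583.2, 38.2, 197.4]
tool_rot: [-0.023, 0.109, 0.994, 0.002]
ft_force: [0.3, -1.1, 0.3]
finger_gap: 0.999
```

Request:
send_rows --pt "1 0 0 -0.8 0" --pt "1 0 0 0 0" --pt "1 0 0 0 0" --pt "1 0 0 0 0" --pt "1 0 0 0 0" --pt "1 0 0 0 0" --pt "1 0 0 0 0" --pt "1 0 0 0 0" --pt "1 0 0 0 0" --pt "1 0 0 0 0"

```text
time_s: 14.1
ee_pos: [584.3, 38.0, 224.2]
tool_rot: [-0.022, 0.109, 0.994, 0.002]
ft_force: [0.9, 0.5, -0.3]
finger_gap: 0.997
```

```bash
python3 - <<'E'
from h import *
snap('wrist','w4');snap('top','t4'); im,ci=load('t4')
crop=im[90:235,195:290]; cv2.imwrite('pics/t4c.png',cv2.resize(crop[:,:,::-1],None,fx=4,fy=4,interpolation=cv2.INTER_CUBIC))
E
python3 st.py
```

```text
t 14.2 p [584.26  37.98 224.24] hd 2.9232 tilt [-0.0427  0.0082] F [ 0.29  0.26 -0.22] M [-0.    -0.003 -0.039] gap 0.997 j6 0.155
jig xy [-53.8    0.86] hd-jig -0.0004 F jig [0.23 0.32]
```

View pics/w4.png

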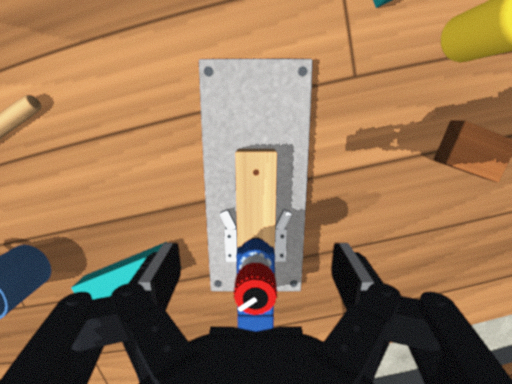

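View pics/t4c.png

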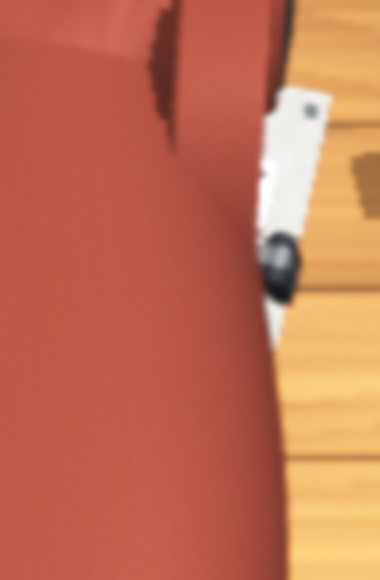

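The wrist view shows the rail home under the arm with its spot at (256,172), the cap's top at (255,294), and its white line pointing down-left. I'll measure the cap axis.

```bash
python3 - <<'E'
from h import *
im,ci=load('w4'); hsv=cv2.cvtColor(im,cv2.COLOR_RGB2HSV).astype(int);H,S,V=[hsv[:,:,i] for i in range(3)]
t=-0.218; O=np.array([636.6,25.5]); J=np.array([[np.cos(t),-np.sin(t)],[np.sin(t),np.cos(t)]])
red=(((H<8)|(H>172))&(S>150)&(V>190)).astype(np.uint8); red[:250]=0;red[:,:220]=0; red[:,290:]=0; red[322:]=0
c=max(cv2.findContours(red,cv2.RETR_EXTERNAL,cv2.CHAIN_APPROX_NONE)[0],key=cv2.contourArea)
(u,v),r=cv2.minEnclosingCircle(c); e=cv2.fitEllipse(c); print((u,v),r,e,cv2.boundingRect(c))
for q in ((u,v),e[0]): p=onz(ci,*q,163); print('cap',p,J.T@(p[:2]-O))
print('expected axis',O+J@[30,0], proj(ci,[*(O+J@[30,0]),163]))
print('radius mm',np.linalg.norm(onz(ci,u+r,v,163)-onz(ci,u,v,163)))
sp=onz(ci,256,172,53); print('spot jig',J.T@(sp[:2]-O))
cv2.imwrite('pics/w4c.png',cv2.resize(im[225:340,205:310,::-1],None,fx=5,fy=5,interpolation=cv2.INTER_CUBIC))
E
```

```text
(254.41812133789062, 296.9795227050781) 20.802431106567383 ((254.677978515625, 296.81292724609375), (30.619401931762695, 38.037322998046875), 92.18230438232422) (234, 280, 42, 34)
cap [665.92242827  18.33429222 163.        ] [30.17820436 -0.65433116]
cap [665.79508379  18.60764767 163.        ] [29.99475327 -0.41498722]
expected axis [665.88995869  19.01167821] [255.12919969 296.817839  ]
radius mm 19.14259259561416
spot jig [-64.13002097   0.86499403]
```

View pics/w4c.png

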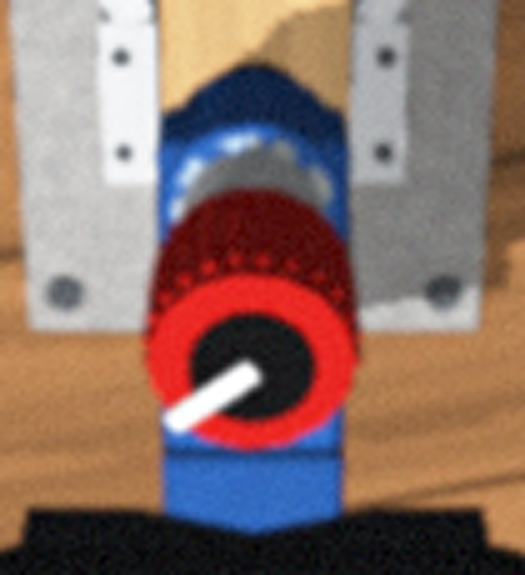

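The cap axis measures (665.9, 18.7), within 0.5 mm of what the jig pose predicts, and the rail's spot is at jig x -64 (home). I'll move over the cap and pre-rotate anticlockwise in free air.

Request:
send_rows --pt "1 -0.8 0 0 0" --pt "1 -0.8 -0.03 0 0" --pt "1 -0.8 0 0 0" --pt "1 -0.3 0 0 0" --pt "1 0 0 0 -1" --pt "1 0 0 0 -1" --pt "1 0 0 0 -1" --pt "1 0 0 0 -1" --pt "1 0 0 0 -1" --pt "1 0 0 0 -1"

```text
time_s: 15.45
ee_pos: [662.6, 20.1, 221.0]
tool_rot: [-0.019, -0.418, 0.908, 0.013]
ft_force: [-1.0, -1.3, -0.5]
finger_gap: 0.998
```

```bash
python3 st.py; cat > tgt.py <<'E'
from h import *
import sys
s=env.sense(); R=Rq(s['tool_rot']); z=float(sys.argv[1])
ax=np.array([665.9,18.85]); tz=R[:,2]; g=np.array([*ax,z+18.7]); T=g+tz*18.7/abs(tz[2])
print('tcp target',T.round(2),'tool shift /30:',(R.T@(T-s['ee_pos'])/30).round(3))
E
python3 tgt.py 131
```

```text
t 15.45 p [662.61  20.11 221.02] hd -2.2787 tilt [-0.0449  0.0087] F [-1.   -1.27 -0.47] M [-0.006 -0.087  0.05 ] gap 0.998 j6 -0.945
jig xy [26.56  0.37] hd-jig -5.2023 F jig [-0.7  -1.46]
tcp target [665.06  19.01 131.  ] tool shift /30: [-0.093 -0.205  2.994]
```

Request:
send_rows --pt "1 -0.09 -0.2 0 0" --pt "1 0 0 0.6 0" --pt "1 0 0 0.8 0" --pt "1 0 0 0.8 0" --pt "1 0 0 0.5 0" --pt "1 0 0 0 0" --pt "1 0 0 0 0" --pt "1 0 0 0 0" --pt "1 0 0 0 0" --pt "1 0 0 0 0"

```text
time_s: 16.7
ee_pos: [668.1, 18.7, 141.3]
tool_rot: [-0.016, -0.408, 0.913, 0.012]
ft_force: [-0.3, -0.3, -0.4]
finger_gap: 1.001
```

```bash
python3 st.py; python3 tgt.py 131
```

```text
t 16.7 p [668.08  18.65 141.29] hd -2.3015 tilt [-0.0393  0.0082] F [-0.3  -0.3  -0.42] M [-0.009 -0.023 -0.017] gap 1.001 j6 -0.924
jig xy [32.22  0.13] hd-jig -5.225 F jig [-0.23 -0.36]
tcp target [665.16  19.   131.  ] tool shift /30: [0.049 0.068 0.347]
```

Request:
send_rows --pt "1 0.05 0.07 0.35 0" --pt "1 0 0 0 0" --pt "0.3 0 0 0 0" --pt "0.3 0 0 0 0" --pt "0.3 0 0 0 0" --pt "0.3 0 0 0 0" --pt "0.3 0 0 0 0" --pt "0.3 0 0 0 0" --pt "0.3 0 0 0 0" --pt "0.3 0 0 0 0" --grip_force 25

```text
time_s: 17.95
ee_pos: [665.9, 18.1, 130.7]
tool_rot: [-0.016, -0.407, 0.913, 0.01]
ft_force: [0.2, -0.6, -0.5]
finger_gap: 0.447
```

```bash
python3 st.py; python3 tgt.py 131
```

```text
t 17.95 p [665.89  18.08 130.66] hd -2.302 tilt [-0.0372  0.0063] F [ 0.24 -0.57 -0.55] M [-0.293 -0.229  0.039] gap 0.447 j6 -0.923
jig xy [30.2 -0.9] hd-jig -5.2256 F jig [ 0.35 -0.5 ]
tcp target [665.2   18.97 131.  ] tool shift /30: [-0.006  0.037 -0.01 ]
```

The cap is gripped (38 mm opening). The first 70° is below the 1.5 rad minimum, so it's safe to turn.

Request:
send_rows --pt "0.3 0 0 0 0.6" --pt "0.3 0 0 0 1" --pt "0.3 0 0 0 1" --pt "0.3 0 0 0 1" --pt "0.3 0 0 0 1" --pt "0.3 0 0 0 1" --pt "0.3 0 0 0 1" --pt "0.3 0 0 0 0.5" --pt "0.3 0 0 0 0" --pt "0.3 0 0 0 0"

```text
time_s: 19.2
ee_pos: [665.8, 19.9, 130.9]
tool_rot: [-0.019, 0.217, 0.976, 0.001]
ft_force: [-0.2, -1.3, -0.9]
finger_gap: 0.446
```

```bash
python3 st.py; python3 tgt.py 131;  python3 - <<'E'
from h import *
im,ci=snap('wrist','w5'); im2,c2=snap('scene','s5')
a=im2[190:250,200:280]; cv2.imwrite('pics/s5c.png',cv2.resize(a[:,:,::-1],None,fx=7,fy=7,interpolation=cv2.INTER_CUBIC))
E
```

```text
t 19.2 p [665.83  19.92 130.86] hd 2.7048 tilt [-0.037   0.0105] F [-0.2  -1.33 -0.85] M [-0.014 -0.341 -0.003] gap 0.446 j6 0.353
jig xy [29.75  0.87] hd-jig -0.2188 F jig [ 0.09 -1.34]
tcp target [665.21  19.05 131.  ] tool shift /30: [ 0.007 -0.035 -0.004]
```

View pics/s5c.png

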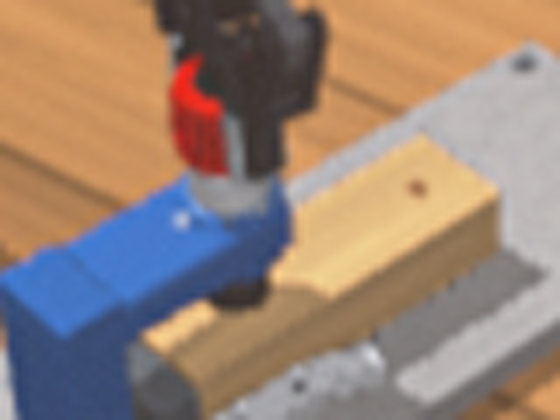

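View pics/w5.png

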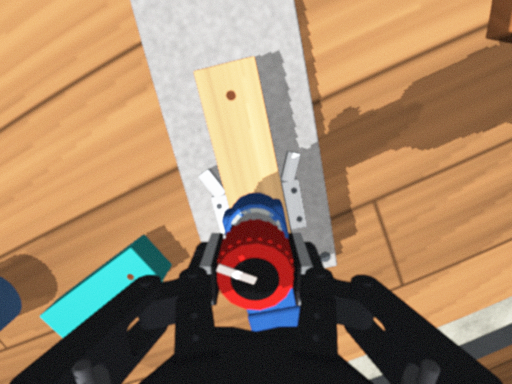

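The cap and line turned with the tool. I'll keep going in smaller strokes, with the turning rows last so the final reading is taken in motion.

Request:
send_rows --pt "0.3 0 -0.03 0 0" --pt "0.3 0 0 0 0" --pt "0.3 0 0 0 0" --pt "0.3 0 0 0 0" --pt "0.3 0 0 0 0" --pt "0.3 0 0 0 0" --pt "0.3 0 0 0 0.7" --pt "0.3 0 0 0 0.7" --pt "0.3 0 0 0 0.7" --pt "0.3 0 0 0 0.7"

```text
time_s: 20.55
ee_pos: [666.5, 20.5, 130.9]
tool_rot: [-0.018, 0.452, 0.892, -0.002]
ft_force: [0.6, 0.2, -2.2]
finger_gap: 0.446
```

```bash
python3 st.py; python3 tgt.py 131;  python3 - <<'E'
from h import *
im2,c2=snap('scene','s6')
a=im2[190:250,200:280]; cv2.imwrite('pics/s6c.png',cv2.resize(a[:,:,::-1],None,fx=7,fy=7,interpolation=cv2.INTER_CUBIC))
E
```

```text
t 20.55 p [666.55  20.48 130.88] hd 2.2039 tilt [-0.0348  0.013 ] F [ 0.56  0.23 -2.19] M [ 0.509 -0.934  0.112] gap 0.446 j6 0.853
jig xy [30.32  1.58] hd-jig -0.7197 F jig [0.5  0.35]
tcp target [665.25  19.09 131.  ] tool shift /30: [-0.012 -0.062 -0.003]
```

View pics/s6c.png

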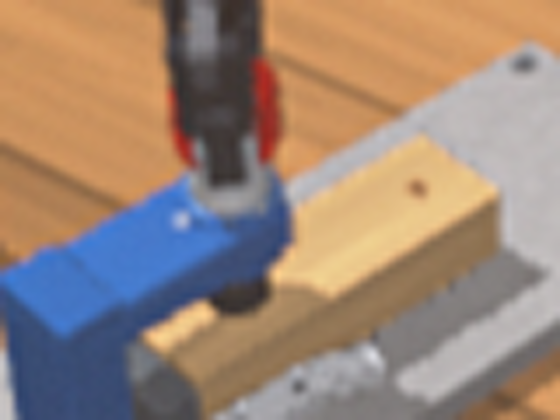

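```bash
python3 - <<'E'
from h import *
im,ci=load('s6'); ax=np.array([665.9,18.85])
d=np.array(ci['xyz'][:2])-ax; d/=np.linalg.norm(d)
im0,_=load('scene0')
for z in (53,58,63,68,73): print(z,'front low edge',proj(ci,[*(ax+14*d),z]),'axis',proj(ci,[*ax,z]))
for n in ('s3','s5','s6'):
    I,_=load(n); print(n); 
    for u in (233,234,235): print(u,I[224:242,u].sum(1))
E
```

```text
53 front low edge [233.81892644 234.71760104] axis [233.59985092 231.16399632]
58 front low edge [233.73755119 233.39782017] axis [233.51872331 229.84759765]
63 front low edge [233.65571834 232.07037961] axis [233.43714469 228.52364376]
68 front low edge [233.57342419 230.73521484] axis [233.35511143 227.19207176]
73 front low edge [233.49066496 229.39226062] axis [233.27261988 225.85281806]
s3
233 [328 279 259 254 254 249 206 157 174 329 400 404 417 419 409 402 410 366]
234 [283 262 255 255 257 245 203 161 176 329 404 412 416 413 406 403 379 353]
235 [264 260 255 257 260 250 207 157 209 348 412 419 417 409 405 397 368 343]
s5
233 [320 273 254 261 256 250 210 180 161 162 267 376 410 413 402 402 404 363]
234 [281 258 257 252 255 236 207 175 162 169 276 387 415 407 399 397 376 345]
235 [262 257 253 256 261 246 207 172 163 180 338 418 412 401 397 394 363 341]
s6
233 [322 275 252 250 255 254 233 192 171 161 176 341 414 417 406 399 399 360]
234 [280 258 258 253 255 248 217 181 170 163 195 349 413 411 394 397 372 346]
235 [264 256 258 250 259 248 210 176 169 160 243 364 417 405 398 391 359 342]
```

The pad's lower edge tracks the turn: rows 232.6, 234.0 and 234.5 fit 4 mm/rad, so there's no slip yet. It is predicted to touch at about row 234.7, so contact is near. I'll regrasp centred to shed the side moment.

Request:
send_rows --pt "1 0 0 0 0" --pt "1 0 0 0 0" --pt "1 -0.02 -0.05 0 0" --pt "1 0 0 0 0" --pt "0.3 0 0 0 0" --pt "0.3 0 0 0 0" --pt "0.3 0 0 0 0" --pt "0.3 0 0 0 0" --pt "0.3 0 0 0 0" --pt "0.3 0 0 0 0"

```text
time_s: 21.85
ee_pos: [666.2, 19.6, 131.6]
tool_rot: [-0.018, 0.451, 0.892, -0.001]
ft_force: [0.2, 0.1, 0.2]
finger_gap: 0.446
```

```bash
python3 st.py; python3 tgt.py 131
```

```text
t 21.85 p [666.24  19.64 131.57] hd 2.2057 tilt [-0.0332  0.0139] F [0.17 0.11 0.25] M [ 0.06  -0.209 -0.037] gap 0.446 j6 0.85
jig xy [30.2   0.69] hd-jig -0.7179 F jig [0.14 0.15]
tcp target [665.28  19.11 131.  ] tool shift /30: [ 0.004 -0.036  0.02 ]
```

Request:
send_rows --pt "0.3 0 0 0 0" --pt "0.3 0 0 0 0" --pt "0.3 0 0 0 0" --pt "0.3 0 0 0 0" --pt "0.3 0 0 0 0" --pt "0.3 0 0 0 0" --pt "0.3 0 0 0 0" --pt "0.3 0 0 0 0.7" --pt "0.3 0 0 0 0.7" --pt "0.3 0 0 0 0.7"

```text
time_s: 23.1
ee_pos: [666.6, 19.9, 131.6]
tool_rot: [-0.017, 0.61, 0.792, -0.004]
ft_force: [0.4, 0.3, -1.1]
finger_gap: 0.446
```

```bash
cat > pad.py <<'E'
from h import *
import sys
I,_=snap('scene',sys.argv[1])
def edge(I):
    p=I[226:240,232:237].astype(float).sum(2).mean(1); k=int(np.argmin(p)); 
    for i in range(k,13):
        if p[i]<270<=p[i+1]: return 226+i+(270-p[i])/(p[i+1]-p[i])
print({n:round(edge(load(n)[0]),2) for n in ('s3','s5','s6',sys.argv[1])})
E
python3 st.py; python3 tgt.py 131; python3 pad.py s7
```

```text
t 23.1 p [666.65  19.92 131.59] hd 1.8292 tilt [-0.0324  0.0146] F [ 0.41  0.3  -1.07] M [ 0.177 -0.446  0.14 ] gap 0.446 j6 1.227
jig xy [30.54  1.05] hd-jig -1.0944 F jig [0.33 0.38]
tcp target [665.29  19.12 131.  ] tool shift /30: [-0.015 -0.05   0.021]
{'s3': np.float64(232.5), 's5': np.float64(233.76), 's6': np.float64(234.39), 's7': np.float64(234.62)}
```

Request:
send_rows --pt "0.3 0 0 0 0" --pt "0.3 0 0 0 0" --pt "0.3 0 0 0 0" --pt "0.3 0 0 0 0" --pt "0.3 0 0 0 0" --pt "0.3 0 0 0 0" --pt "0.3 0 0 0 0" --pt "0.3 0 0 0 0" --pt "0.3 0 0 0 0.7" --pt "0.3 0 0 0 0.7"

```text
time_s: 24.4
ee_pos: [667.0, 20.0, 131.6]
tool_rot: [-0.016, 0.704, 0.71, -0.006]
ft_force: [0.2, 1.1, -1.5]
finger_gap: 0.449
```

```bash
python3 st.py; python3 pad.py s8; python3 - <<'E'
from h import *
im,ci=snap('wrist','w8'); cv2.imwrite('pics/w8c.png',cv2.resize(im[150:330,180:340,::-1],None,fx=3.2,fy=3.2,interpolation=cv2.INTER_CUBIC))
im,ci=load('s8'); cv2.imwrite('pics/s8c.png',cv2.resize(im[190:250,200:280,::-1],None,fx=7,fy=7,interpolation=cv2.INTER_CUBIC))
E
```

```text
t 24.4 p [666.96  19.98 131.59] hd 1.5801 tilt [-0.0318  0.0148] F [ 0.24  1.07 -1.54] M [ 0.246 -0.616  0.023] gap 0.449 j6 1.476
jig xy [30.83  1.17] hd-jig -1.3435 F jig [0.01 1.09]
{'s3': np.float64(232.5), 's5': np.float64(233.76), 's6': np.float64(234.39), 's8': np.float64(234.6)}
```

View pics/w8c.png

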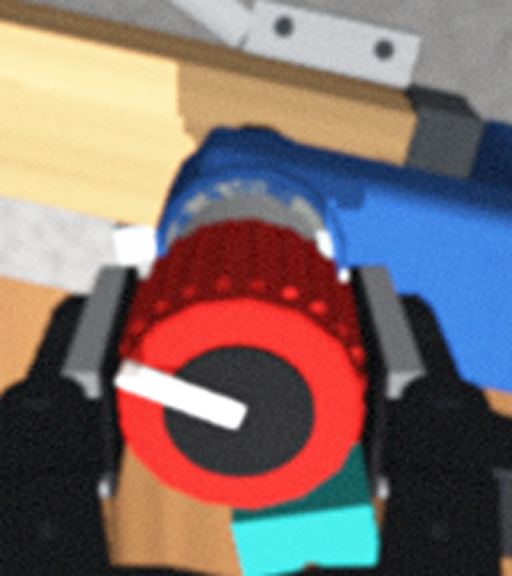

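View pics/s8c.png

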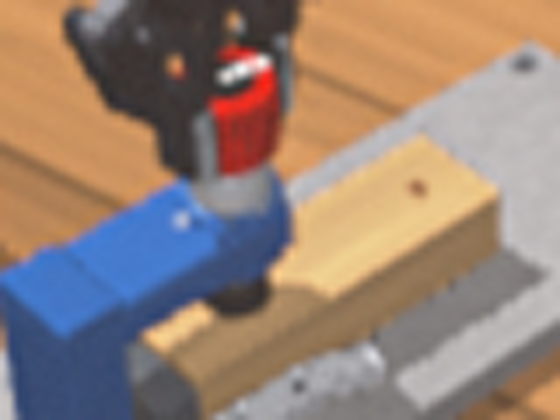

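The pad edge has stayed at row 234.6 while the cap (white line fixed relative to the jaws) turned another 0.25 rad, and the torque dropped from 0.14 to 0.02. The pad is tight and the clutch is slipping, by roughly 0.3–0.4 rad. One more small turn makes the first click certain while staying well under 1.5.

Request:
send_rows --pt "0.3 0 0 0 0" --pt "0.3 0 0 0 0" --pt "0.3 0 0 0 0" --pt "0.3 0 0 0 0" --pt "0.3 0 0 0 0" --pt "0.3 0 0 0 0" --pt "0.3 0 0 0 0" --pt "0.3 0 0 0 0" --pt "0.3 0 0 0 0.8" --pt "0.3 0 0 0 0.8"

```text
time_s: 25.75
ee_pos: [667.3, 19.9, 131.6]
tool_rot: [-0.015, 0.795, 0.606, -0.008]
ft_force: [2.3, -0.2, -0.9]
finger_gap: 0.449
```

```bash
python3 st.py; python3 pad.py s9; python3 tgt.py 131
```

```text
t 25.75 p [667.26  19.91 131.57] hd 1.303 tilt [-0.0312  0.0147] F [ 2.27 -0.2  -0.86] M [ 0.13  -0.706  0.086] gap 0.449 j6 1.753
jig xy [31.14  1.17] hd-jig -1.6206 F jig [2.25 0.3 ]
{'s3': np.float64(232.5), 's5': np.float64(233.76), 's6': np.float64(234.39), 's9': np.float64(234.6)}
tcp target [665.32  19.12 131.  ] tool shift /30: [-0.042 -0.055  0.021]
```

Slip is now bounded to 0.5–0.75 rad: the pad has been still since cap turn 2.15 and was still moving at 1.8, and the cap is now at 2.68. That is one click. I'll let go and lift.

Request:
send_rows --pt "0.3 0 0 0 0" --pt "1 0 0 0 0" --pt "1 0 0 0 0" --pt "1 0 0 0 0" --pt "1 0 0 0 0" --pt "1 0 0 -0.5 0" --pt "1 0 0 -0.8 0" --pt "1 0 0 -1 0" --pt "1 0 0 -1 0" --pt "1 0 0 -1 0"

```text
time_s: 27.05
ee_pos: [669.7, 17.8, 266.4]
tool_rot: [-0.016, 0.795, 0.607, -0.009]
ft_force: [0.7, 0.4, 0.3]
finger_gap: 1.002
```

Request:
send_rows --pt "1 0 0 0 -1" --pt "1 0 0 0 -1" --pt "1 0 0 0 -1" --pt "1 0 0 0 -1" --pt "1 0 0 0 -1" --pt "1 0 0 0 -1" --pt "1 0 0 0 -1" --pt "1 0 0 0 -1" --pt "1 0 0 0 -1" --pt "1 0 0 0 0"

```text
time_s: 28.3
ee_pos: [672.2, 17.4, 282.9]
tool_rot: [-0.009, 0.107, 0.994, 0.005]
ft_force: [-0.5, 0.1, -0.4]
finger_gap: 0.996
```

Request:
send_rows --pt "1 0.8 0 0 0" --pt "1 0.8 0 0 0" --pt "1 0.8 0 0 0" --pt "1 0.4 0 0 0" --pt "1 0 0 0 0" --pt "1 0 0 0 0" --pt "1 0 0 0 0" --pt "1 0 0 0 0" --pt "1 0 0 0 0" --pt "1 0 0 0 0"

```text
time_s: 29.55
ee_pos: [590.1, 35.6, 287.5]
tool_rot: [-0.007, 0.121, 0.993, 0.005]
ft_force: [0.0, -0.5, 0.6]
finger_gap: 1.001
```

```bash
python3 st.py; python3 pad.py s10; python3 - <<'E'
from h import *
im,ci=snap('wrist','w10')
t=-0.218; O=np.array([636.6,25.5]); J=np.array([[np.cos(t),-np.sin(t)],[np.sin(t),np.cos(t)]])
hsv=cv2.cvtColor(im,cv2.COLOR_RGB2HSV).astype(int);H,S,V=[hsv[:,:,i] for i in range(3)]
for n in ('w4','w10'):
    I,c=load(n); ctr=proj(c,[665.9,18.85,163]); print(n,'cap centre px',ctr)
    u0,v0=[int(round(x)) for x in ctr]; 
    yy,xx=np.mgrid[v0-30:v0+31,u0-30:u0+31]; p=I[v0-30:v0+31,u0-30:u0+31].astype(int)
    m=(p.min(2)>190)&(np.hypot(xx-ctr[0],yy-ctr[1])<20); 
    q=np.array([onz(c,x,y,163)[:2] for x,y in zip(xx[m],yy[m])]); d=q.mean(0)-[665.9,18.85]; print('white line dir',np.arctan2(d[1],d[0]),len(q),d)
cv2.imwrite('pics/w10c.png',cv2.resize(im[100:340,150:400,::-1],None,fx=2.4,fy=2.4,interpolation=cv2.INTER_CUBIC))
I,_=load('s10'); cv2.imwrite('pics/s10c.png',cv2.resize(I[170:290,140:330,::-1],None,fx=4,fy=4,interpolation=cv2.INTER_CUBIC))
E
```

```text
t 29.55 p [590.05  35.64 287.54] hd 2.8993 tilt [-0.0135  0.0121] F [ 0.04 -0.52  0.59] M [-0.037 -0.005 -0.037] gap 1.001 j6 0.173
jig xy [-47.64  -0.17] hd-jig -0.0243 F jig [ 0.15 -0.5 ]
{'s3': np.float64(232.5), 's5': np.float64(233.76), 's6': np.float64(234.39), 's10': np.float64(234.68)}
w4 cap centre px [254.95999102 296.85847924]
white line dir -0.9614766411520664 88 [ 6.17217415 -8.84383846]
w10 cap centre px [256.63602688 252.81247017]
white line dir 3.076760890502213 84 [-4.8865082   0.31724554]
```

View pics/w10.png

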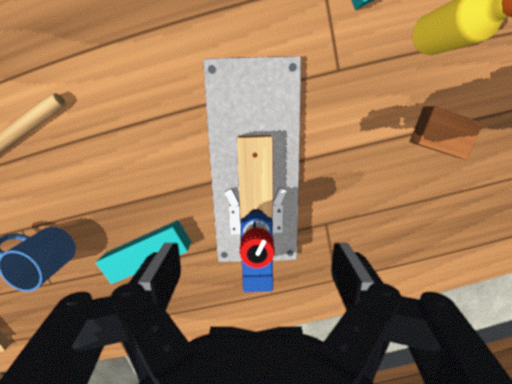

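View pics/s10c.png

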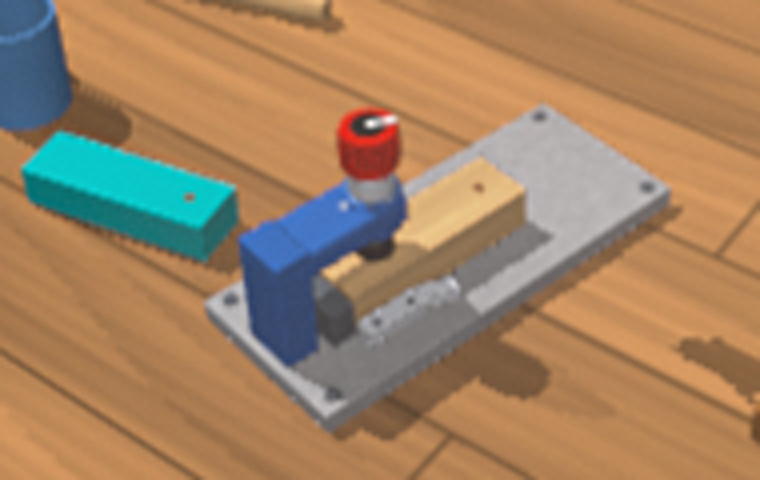

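The white line is at (260,246), but my mask may include a highlight. I'll measure the line more carefully.

```bash
python3 - <<'E'
from h import *
for n,z in (('w4',163),('w10',163)):
    I,c=load(n); ctr=proj(c,[665.9,18.85,163]); u0,v0=[int(round(x)) for x in ctr]
    m=np.zeros(I.shape[:2],np.uint8); m[v0-20:v0+21,u0-20:u0+21]=(I[v0-20:v0+21,u0-20:u0+21].min(2)>150)
    nl,lab,st,ce=cv2.connectedComponentsWithStats(m)
    for k in range(1,nl):
        ys,xs=np.nonzero(lab==k); q=np.array([onz(c,x,y,163)[:2] for x,y in zip(xs,ys)],np.float32)
        if len(q)<8: continue
        d=q.mean(0)-[665.9,18.85]; vx,vy,_,_=cv2.fitLine(q,cv2.DIST_L2,0,.01,.01).ravel()
        if vx*d[0]+vy*d[1]<0: vx,vy=-vx,-vy
        print(n,st[k],'dir by mean',np.arctan2(d[1],d[0]),'by line',np.arctan2(vy,vx))
t=-0.218; O=np.array([636.6,25.5]); J=np.array([[np.cos(t),-np.sin(t)],[np.sin(t),np.cos(t)]])
I,c=load('w10'); m=np.zeros(I.shape[:2],np.uint8)
sp=I[145:165,245:265].astype(int).sum(2); v,u=np.unravel_index(sp.argmin(),sp.shape); print('spot px',u+245,v+145,J.T@(onz(c,u+245,v+145,53)[:2]-O))
E
```

```text
w4 [237 298  20  14 108] dir by mean -0.9692977277784354 by line -1.1193389
w10 [237 233   4  29  83] dir by mean -2.150014493848467 by line 2.8811734
w10 [255 240  11  16  80] dir by mean 2.3636524436305026 by line 2.488521
w10 [273 256   5   5  21] dir by mean 1.0193958541501693 by line -0.10892825
spot px 255 154 [-64.84823021   1.10323051]
```

```bash
python3 -c "
from rig import env
print(env.job_done())"
```

```text
the job is handed in; nothing more can be done
None
```

The rail is clamped home against the stop, the clutch has clicked once, and the job is handed in at about 29.6 s. No verdict is reported.

**What I did:** I gripped the rail across its spot, straightened it by about 4°, and crept it through the guides. The wrist force rose to 10–11.5 N with no further motion, so I took it as seated. I turned the cap 2.68 rad clockwise in two grasps, released it and backed off.

**Last checks:**
- **Rail:** its spot is at jig x about -64.8 mm, against -65 mm when fully home. It was square to about 0.001 rad by the jaws before I released it.
- **Cap:** the white line shows 2.68 rad of turn by a line fit, matching the tool's turn, so it did not spring back. A cruder estimate from the line's centre gave 2.95 rad.
- **Clutch:** the pad stopped moving at about 2.0–2.15 rad of cap turn, so the slip is an estimated 0.5–0.75 rad, which is one click. The torque rose to 0.14 N m, dropped to 0.02, then rose again to 0.09.

**Not confirmed:**
- **Collar line:** the black line was never in view, so the slip comes from the pad edge in the scene camera.
- **Pad force:** I could not measure it directly.
- **Tool tilt:** pushing the rail tilted the tool by up to 0.048 rad, which caused some side moment while turning the cap. I re-centred once to reduce it.

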